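Rack the blue cover plate and move its job tag

ROBOT

A 7-joint arm with a two-finger parallel gripper is mounted at the origin on the work surface. World frame = base frame: x ahead of the robot, y to its left, z up, the work surface at z = 0. Lengths are in m, angles in rad, forces in N, time in s.
With the tool pointing down it reaches from about 0.425 to 0.875 m from the base axis. Payload 4.7 kg.
Tool frame: the origin (TCP) lies midway between the tips of the shut fingers; the grasp point (between the pads) lies 19 mm behind it (env.tcp_to_grasp is the z of the grasp point in the tool frame, in m); z points along the fingers, y is the line along which they close (so a half turn about z gives the same grasp; the last joint's range is limited). The gripper opens to 85 mm and grips with 20 to 120 N. Pads are 22 mm wide; open, the fingers measure 114 mm over their backs; the gripper's body (76 mm by 85 mm) begins 54 mm behind the grasp point. The pads swing forward as they close: fully open they stand 13 mm farther back than shut.
Start: joints at [-1.137, 0.321, -0.07, 1.45, 0.023, 1.371, -0.057], TCP at [0.265, 0.594, 0.231] pointing down, gripper open.
Joint ranges: [-2.86, 2.86], [-0.3, 2.09], [-1.38, 1.24], [0.06, 2.45], [-1.56, 4.7], [0.09, 2.05], [-2.69, 2.69]. Speed limits (rad/s): [2.57, 2.57, 3.14, 3.14, 3.14, 3.14, 3.14].

INTERFACE

Orientations are given as a unit quaternion [x, y, z, w].
In Python, from cell import env gives the robot as it stands. Calls block until the motion is done:
- env.move_pose(position, orientation): joint-space move of the TCP to a pose.
- env.move_l(position, velocity=0.15, attitude=None, stop_force=None): straight line of the TCP; attitude=None keeps the orientation; velocity is the mean speed in m/s. With stop_force (N) it stops when the force on the tool has changed by that much, and returns True; else False.
- env.move_joints(angles): joint-space move.
- env.set_gripper(opening): finger opening in m; the grip force is fixed at half the most; returns when the fingers have stopped.
- env.pause(seconds).
- env.inverse_kinematics(position, orientation): joint angles nearest the present ones, or None.
- env.get_image(name): name is "scene" or "top" or "wrist"; returns a dict with "frame" (400x640x3 uint8, red, green, blue), "fovy" (degrees; the focal length in pixels is half the picture's height over the tangent of half this angle, whatever the lens; pixels are square), "cx", "cy" (the principal point, pixels), "R" (3x3) and "t" (3): a world point X has camera coordinates R X + t. Camera axes: x right, y down, z forward; pixel columns grow to the right and rows downward; lengths in m; the calibration is good to about 2 mm. A picture is of the moment at which its call begins. There is no depth.
A pose or a line that the arm cannot do raises env.MotionError and nothing moves.
- env.hand_in(): hands the job in; it is judged then, once.
Trained networks look in a picture, given as the dict that the camera call returned (one of the last four; its "shot" number tells which), for a name from the list of things; names that differ only in an ending like _2 or _b are one class to them, and where a whole thing is asked for, a point or a joint stands for the part that bears it (a point fixed in the world has none). Each returns a list of dicts, best first, with "conf" (0 to 1); they miss things now and then, are a little off and sometimes report something else, mostly with a low value. They report only what shows in the picture. A call takes as long as a camera call. They do not tell look-alikes from the thing itself.
- env.find_in(picture, query): "position" ([column, row] in pixels, amid what is visible of it).
- env.landmark_of(picture, query): "position" ([column, row] in pixels: a listed point, or the origin of a listed thing).
Readings, each from a call of its own:
- env.get_time(): time.
- env.get_joints(): joint angles.
- env.get_qd(): joint speeds.
- env.get_joint_torque(): joint torques, N m.
- env.get_tcp_pos(): TCP position.
- env.get_tool_rot(): TCP orientation.
- env.get_contact_force(): force on the tool from outside, world axes, zero at the start.
- env.get_torque(): the same for the moment, N m.
- env.get_grip_width(): finger opening in m.
- env.get_grasp_force(): force on a finger pad.
Only numpy, scipy, OpenCV 4.12 (cv2) and the standard library are available. Lean on these libraries where they do the work, as an engineer would, in place of code of your own. Each camera call takes 0.05 s, during which the arm holds its last target. There are 200 camera calls.

TASK

Take the blue-topped cover plate from the wash stand and stand it upright on edge in the rack slot with the blue lines, lowering it right to the slot floor before you let go. Then lift its blue job tag off the small post, hook it over the green end of the rail and, without lifting it off, slide it along the rail until it hangs centred on the blue mark. Leave the other two plates where they are.

Things in the scene. Friction and masses are not known exactly. Their poses are not given: they have to be found in the camera images.
- blue_plate: Flat aluminium plate, 8 mm thick (its x) x 90 wide (y) x 130 tall (z), 0.25 kg, top 26 mm blue; same either way round. Origin: centre of its lower edge, z up along the plate. It starts leaning in the wash stand, top 35 degrees (0.61 rad) towards the robot; the stand's rests reach 75 mm up its underside, so the upper 55 mm is free on both sides.
- orange_plate: Same plate with an orange top (same frame), leaning in the other bay of the wash stand, bays 110 mm apart centre to centre; not to be moved.
- grey_plate: Plain aluminium plate, 8 x 90 mm and only 90 mm tall, origin at the centre of its lower edge, standing in the rack slot nearest the robot; not to be moved.
- wash_stand: Steel stand on a grey tray 150 x 235 mm, origin at the centre of the tray's underside. It carries the two plates side by side along its y (plate centres at y = -55 and +55 mm), lower edges at x = 45, z = 36 mm, on a ledge with a 16 mm lip in front (+x side). Draw a plate out along its own plane.
- rack: White plastic rack 205 (x) x 136 (y) x 52 mm, origin at the centre of the underside. Four slots run along its y, at x = -75 (grey plate), -25, 25 and 75 mm; each is 13 mm wide, 90 mm long, open at both ends, 40 mm deep, floor 12 mm above the table. A plate stands with its thickness along the rack's x.
- blue_slot: The slot with blue lines along its mouth and blue patches at its ends. Origin at the centre of the slot floor; x across the slot (13 mm wide), y along it, z up; mouth at z = 40 mm. Which of the three empty slots it is varies.
- job_tag: Blue rigid hanger, 0.11 kg. Origin: middle of the saddle's underside, which rests on the bar; y along bar, z up. Legs on both sides, 20 mm clear between (x -10 to 10 mm): blue card 3 x 55, 72 mm down, at -x; steel leg 8 x 30, 34 down, at +x. Open below; may hang either way round. On the saddle (6 mm thick, 31 x 30) stands a black grip tab 10 (x) x 30 (y), z 6 to 46. Starts on the tag post.
- tag_post: Small steel stand, base 70 x 120 mm, origin at the centre of the underside. A bar of 10 mm diameter along its y, from y = -50 to 45 mm, top at z = 125 mm, held by one pillar at y = +45 mm. The tag hangs at y = 0.
- rail_top (a point): Middle of the tag rail's top: a 10 mm bar along y, top 155 mm above the table, free from y -105 to 105 mm between two posts (157 mm tall). x across, y along towards the green end, z up. Green end: y 40 to 105 mm, painted on the bar and the base plate (70 x 250 mm) below.
- rail_mark: Blue stripe 8 mm wide painted across the rail's base plate; origin under the rail's middle line at table height, y along the rail. The tag's middle belongs right above it. It lies in the half of the rail away from the green end; its place varies.
There are look-alikes about, which are no part of the job. There is more than one size of the job_tag; the job needs the smaller.

How it is judged:
By the outcome, as a careful person would: the job done as asked, in the order asked, and still so for the second after the job is handed in, with the robot touching nothing.
It also fails if it takes over 56 s, if anything falls off the work surface, if the arm or the gripper's body presses on something with over 40 N, if the wrist force passes 120 N, or if a joint passes its speed limit or range.

## Working session

There is one attempt and no reset: what is moved stays moved. The work goes in short steps, each a Python script; the robot and the scene stay as the last script left them, time stands still between calls to the robot, and variables do not carry over. Pictures are saved under pics/ and viewed, at most 13 in all, crops included, and the job is handed in when it is done.

```bash
ls; mkdir -p pics
cat > h.py <<'E'
import numpy as np, cv2
from cell import env
from scipy.spatial.transform import Rotation as Rn
def K(p):
    f=p["frame"].shape[0]/2/np.tan(np.radians(p["fovy"])/2); return f,p["cx"],p["cy"]
def at_z(p,uv,z):
    f,cx,cy=K(p); R=np.array(p["R"]);t=np.array(p["t"])
    d=R.T@np.array([(uv[0]-cx)/f,(uv[1]-cy)/f,1]); c=-R.T@t
    return c+d*(z-c[2])/d[2]
def proj(p,X):
    f,cx,cy=K(p); q=(np.array(p["R"])@np.atleast_2d(X).T).T+np.array(p["t"])
    return np.c_[f*q[:,0]/q[:,2]+cx,f*q[:,1]/q[:,2]+cy]
def tri(obs):
    A=[];b=[]
    for p,uv in obs:
        f,cx,cy=K(p);R=np.array(p["R"]);t=np.array(p["t"])
        u,v=(uv[0]-cx)/f,(uv[1]-cy)/f
        A+=[R[0]-u*R[2],R[1]-v*R[2]]; b+=[u*t[2]-t[0],v*t[2]-t[1]]
    return np.linalg.lstsq(np.array(A),np.array(b),rcond=None)[0]
def save(p,n,crop=None,s=1):
    im=p["frame"][:,:,::-1]
    if crop: im=im[crop[1]:crop[3],crop[0]:crop[2]]
    if s!=1: im=cv2.resize(im,None,fx=s,fy=s,interpolation=cv2.INTER_CUBIC)
    cv2.imwrite("pics/"+n+".png",im)
def quat(zdir,ydir):
    z=np.array(zdir,float);z/=np.linalg.norm(z);y=np.array(ydir,float);y-=z*(y@z);y/=np.linalg.norm(y)
    return Rn.from_matrix(np.c_[np.cross(y,z),y,z]).as_quat()
E
python3 - <<'E'
from h import *
import pickle
np.set_printoptions(precision=4,suppress=True)
P={n:env.get_image(n) for n in("scene","top")}
pickle.dump(P,open("P.pkl","wb"))
for n in P:
    save(P[n],n+"0",None,1.25)
    print(n,P[n]["fovy"],-np.array(P[n]["R"]).T@P[n]["t"])
    for q in "blue_plate orange_plate grey_plate wash_stand rack blue_slot job_tag tag_post rail_top rail_mark".split():
        print(q,[(np.round(d["position"],1).tolist(),round(d["conf"],2)) for d in env.landmark_of(P[n],q)[:4]])
print(env.get_time(),env.tcp_to_grasp)
E
```

```text
pics
scene 51.12763766504099 [ 0.9876 -0.3607  0.7748]
blue_plate [([443.8, 188.8], 0.79)]
orange_plate [([404.2, 246.8], 0.72)]
grey_plate [([212.8, 285.0], 0.84)]
wash_stand [([417.4, 205.5], 0.6)]
rack [([226.1, 313.4], 0.72)]
blue_slot [([230.0, 345.9], 0.58)]
job_tag [([312.9, 208.8], 0.84), ([199.2, 221.3], 0.71), ([386.9, 299.1], 0.4)]
tag_post [([315.8, 245.9], 0.94)]
rail_top [([403.0, 247.7], 0.78)]
rail_mark [([385.7, 296.0], 0.62)]
top 42.855518411406685 [0.3861 0.0328 1.2807]
blue_plate [([191.9, 172.0], 0.96)]
orange_plate [([234.0, 159.2], 0.62)]
grey_plate [([423.5, 219.0], 0.73), ([331.7, 197.4], 0.41)]
wash_stand [([222.0, 187.8], 0.82), ([306.9, 111.7], 0.73)]
rack [([433.2, 191.5], 0.94)]
blue_slot [([438.5, 159.6], 0.77)]
job_tag [([411.5, 286.3], 0.8), ([333.9, 202.5], 0.57)]
tag_post [([330.9, 202.9], 0.66), ([220.1, 184.4], 0.63)]
rail_top [([310.5, 111.3], 0.94)]
rail_mark [([316.7, 128.9], 0.53)]
1.1 -0.0187
```

View pics/scene0.png

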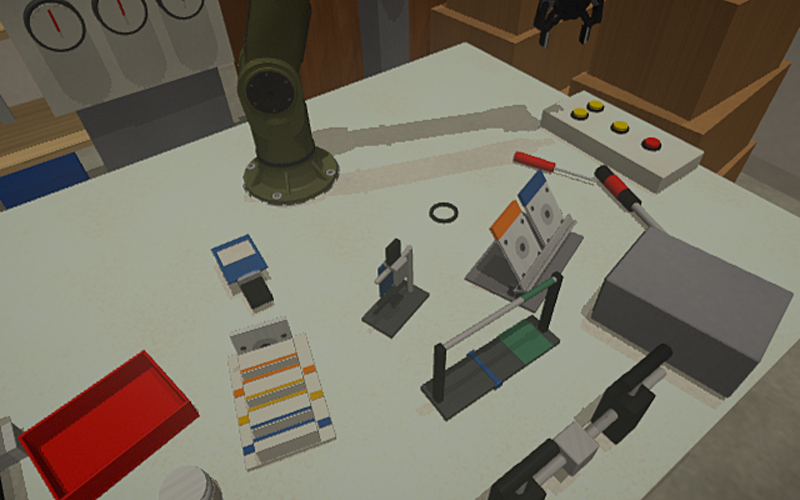

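View pics/top0.png

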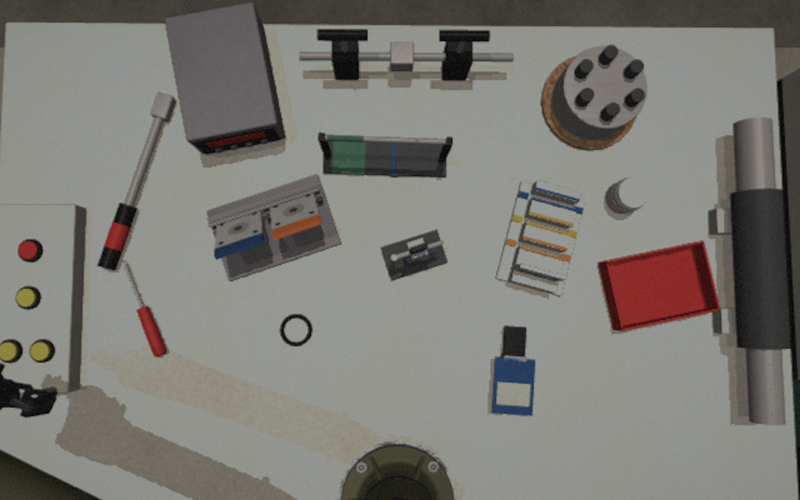

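Scene picture: blue plate in the far bay of the stand at about (538,195); small tag on the post at (392,260), with a larger look-alike lying at (240,265). The rack's blue slot is the one farthest from the robot, at (290,425), and the rail's blue mark is at (485,368). The top view agrees: rack (545,240), stand (275,228), post (413,255), rail (387,155). Next come coarse positions, then wrist close-ups.

Run:
```python
from h import *
import pickle
np.set_printoptions(precision=4,suppress=True)
P=pickle.load(open("P.pkl","rb"));s,t=P["scene"],P["top"]
for n,z,a,b in [("blue_plate",.036,(443.8,188.8),(191.9,172)),("orange",.036,(404.2,246.8),(234,159.2)),("grey",.012,(212.8,285),(423.5,219)),
 ("rack",0,(226.1,313.4),(433.2,191.5)),("slot",.012,(230,345.9),(438.5,159.6)),("tag",.125,(312.9,208.8),(333.9,202.5)),("post",0,(315.8,245.9),(330.9,202.9)),("stand",0,(417.4,205.5),(222,187.8)),
 ("railtop",.155,(403,247.7),(310.5,111.3)),("mark",0,(385.7,296),(316.7,128.9))]:
    print(n,at_z(s,a,z)[:2],at_z(t,b,z)[:2],tri([(s,a),(t,b)]))
q=env.get_tool_rot();print(q,Rn.from_quat(q).as_matrix())
w=env.get_image("wrist");print(w["fovy"],-np.array(w["R"]).T@w["t"],env.get_tcp_pos(),np.array(w["R"]))
for tp in ([.62,.3,.42],[.62,-.0,.42],[.6,-.25,.42]):
    t0=env.get_time()
    try: env.move_pose(tp,quat([0,0,-1],[0,1,0])); 
    except env.MotionError as e: print(e);continue
    i=int(round(tp[1]*100)); w=env.get_image("wrist"); save(w,f"w{i}",None,1.25); pickle.dump(w,open(f"w{i}.pkl","wb"))
    print(env.get_time()-t0,-np.array(w["R"]).T@w["t"],env.get_joints())
    for qn in "blue_plate orange_plate grey_plate wash_stand rack blue_slot job_tag tag_post rail_top rail_mark".split():
        print(qn,[(np.round(d["position"],1).tolist(),round(d["conf"],2)) for d in env.landmark_of(w,qn)[:2]])
```

```text
blue_plate [0.5554 0.3069] [0.5598 0.3064] [0.5583 0.3046 0.0398]
orange [0.6273 0.1019] [0.5916 0.2041] [ 0.5903  0.1946 -0.068 ]
grey [ 0.4428 -0.2768] [ 0.4451 -0.2671] [ 0.4433 -0.2724  0.0087]
rack [ 0.5129 -0.2836] [ 0.5156 -0.2961] [ 0.5166 -0.2887  0.0109]
slot [ 0.5864 -0.3103] [ 0.5955 -0.3082] [ 0.5928 -0.3085  0.0209]
tag [ 0.4807 -0.0364] [ 0.4777 -0.0359] [ 0.4783 -0.0355  0.1223]
post [ 0.4833 -0.0365] [ 0.4866 -0.0357] [ 0.4857 -0.0366  0.0027]
stand [0.5351 0.242 ] [0.5248 0.2384] [ 0.5288  0.243  -0.0065]
railtop [0.6855 0.0242] [0.681  0.0176] [0.6836 0.0206 0.1554]
mark [0.6801 0.0034] [ 0.676  -0.0003] [ 0.6781  0.0018 -0.0014]
[0.2083 0.9781 0.     0.    ] [[-0.9132  0.4075  0.0001]
 [ 0.4075  0.9132  0.    ]
 [-0.0001  0.0001 -1.    ]]
71.70988027395205 [0.1958 0.6243 0.3731] [0.265  0.5935 0.2313] [[ 0.407   0.9134  0.    ]
 [ 0.8723 -0.3886  0.2968]
 [ 0.2711 -0.1208 -0.9549]]
1.8583000000000003 [0.5436 0.301  0.5613] [-0.5905  0.4076  0.1616  0.9721 -0.0658  1.7673  1.1183]
blue_plate [([323.2, 116.9], 0.79)]
orange_plate [([265.8, 135.3], 0.71)]
grey_plate 
[... 607 characters left out ...]
, 116.4], 0.45)]
blue_slot [([156.5, 131.9], 0.6)]
job_tag [([293.7, 66.7], 0.62)]
tag_post [([291.4, 66.8], 0.61), ([299.1, 74.3], 0.56)]
rail_top [([328.1, 204.6], 0.78)]
rail_mark [([425.5, 135.8], 0.6), ([318.7, 174.5], 0.58)]
1.0333999999999994 [ 0.5251 -0.2484  0.5617] [ 0.0499  0.3238  0.4318  1.1061 -0.1371  1.7384  2.0136]
blue_plate [([618.0, 127.9], 0.71)]
orange_plate [([557.5, 145.2], 0.95)]
grey_plate [([305.9, 63.4], 0.98)]
wash_stand [([574.7, 112.4], 0.58)]
rack [([296.6, 104.3], 0.56)]
blue_slot [([283.8, 147.2], 0.67)]
job_tag [([462.5, 80.8], 0.72), ([305.0, 60.7], 0.17)]
tag_post [([431.3, 88.8], 0.72)]
rail_top [([489.7, 213.5], 0.82)]
rail_mark [([437.1, 187.0], 0.66)]
```

```bash
cat > fit.py <<'E'
from h import *
import pickle
from scipy.optimize import minimize
def box(lx,ly,z):
    a,b=lx/2,ly/2; c=[(-a,-b,z),(a,-b,z),(a,b,z),(-a,b,z)]; return [(c[i],c[(i+1)%4]) for i in range(4)]
def M_rack():
    L=box(.205,.136,.052)
    for x in(-.025,.025,.075):
        for d in(-.0065,.0065): L.append(((x+d,-.045,.052),(x+d,.045,.052)))
    return L
def bar(y0,y1,zt):  # silhouette of bar seen mostly from above
    return [((d,y0,zt-.005),(d,y1,zt-.005)) for d in(-.005,.005)]
MODELS={"rack":M_rack(),"rail":box(.07,.25,.004)+bar(-.1,.1,.155),"post":box(.07,.12,.004)+bar(-.05,-.018,.125)+bar(.018,.04,.125),"stand":box(.15,.235,.003)}
def pts(L,step=.003):
    return [np.linspace(a,b,max(2,int(np.linalg.norm(np.subtract(a,b))/step))) for a,b in L]
def tf(X,p):
    c,s=np.cos(p[2]),np.sin(p[2]); return np.c_[X[:,0]*c-X[:,1]*s+p[0],X[:,0]*s+X[:,1]*c+p[1],X[:,2]]
def grads(pic,sig):
    im=cv2.GaussianBlur(pic["frame"].astype(np.float32),(0,0),sig)
    return [cv2.Sobel(im,cv2.CV_32F,1,0),cv2.Sobel(im,cv2.CV_32F,0,1)]
def score(p,segs,G):
    tot=0;n=0
    for pic,(gx,gy) in G:
        for S in segs:
            uv=proj(pic,tf(S,p)); d=uv[-1]-uv[0]; l=np.linalg.norm(d)
            if l<4: continue
            nx,ny=-d[1]/l,d[0]/l
            u,v=uv[:,0].astype(np.float32)[None],uv[:,1].astype(np.float32)[None]
            ok=(u>2)&(u<637)&(v>2)&(v<397)
            g=cv2.remap(gx,u,v,1)*nx+cv2.remap(gy,u,v,1)*ny
            g=np.abs(g).max(-1)
            tot-=np.sum(np.minimum(g,120)*ok)/len(S)*l; n+=l
    return tot/n
def fit(name,p0,pics):
    segs=pts(MODELS[name]); p=np.array(p0,float)
    for sig,sp in((3,(.008,.008,.06)),(1.5,(.004,.004,.03)),(.8,(.0015,.0015,.01))):
        G=[(q,grads(q,sig)) for q in pics]
        best=None
        for k in range(6):
            x0=p+np.array(sp)*(np.random.RandomState(k).uniform(-1,1,3) if k else 0)
            r=minimize(lambda z:score(p+z*np.array(sp),segs,G),(x0-p)/np.array(sp),method="Nelder-Mead",options=dict(initial_simplex=(x0-p)/np.array(sp)+np.array([[0,0,0],[1,0,0],[0,1,0],[0,0,1]])*.7,xatol=.01,fatol=1e-3))
            if best is None or r.fun<best[0]: best=(r.fun,p+r.x*np.array(sp))
        p=best[1]
    return p,best[0]
E
python3 - <<'E'
from fit import *
np.set_printoptions(precision=4,suppress=True)
Q=quat([0,0,-1],[0,1,0])
P=pickle.load(open("P.pkl","rb"))
for n,tp in(("crack",[.56,-.29,.22]),("cpost",[.56,0,.27]),("cstand",[.57,.25,.27])):
    t0=env.get_time(); env.move_pose(tp,Q); P[n]=env.get_image("wrist"); print(n,env.get_time()-t0)
    for qn in "blue_plate orange_plate wash_stand rack blue_slot job_tag tag_post rail_top rail_mark".split():
        print(qn,[(np.round(d["position"],1).tolist(),round(d["conf"],2)) for d in env.landmark_of(P[n],qn)[:2]])
for k in("w30","w0","w-25"): P[k]=pickle.load(open(k+".pkl","rb"))
pickle.dump(P,open("P.pkl","wb"))
init={"rack":(.515,-.29,-.2),"rail":(.682,.02,0),"post":(.485,-.036,.2),"stand":(.527,.241,.25)}
use={"rack":"crack","rail":"cpost","post":"cpost","stand":"cstand"}
F={}
for n in init:
    for pn,names in(("all",["top","scene","w0","w30","w-25",use[n]]),("close",[use[n]]),("top",["top","scene"])):
        r=fit(n,init[n],[P[k] for k in names]); print(n,pn,*r); 
        if pn=="all":F[n]=r[0]
pickle.dump(F,open("F.pkl","wb"))
for n in("crack","cpost","cstand"):
    im=cv2.resize(P[n]["frame"],None,fx=1.25,fy=1.25,interpolation=cv2.INTER_CUBIC)
    for m in F:
        for S in pts(MODELS[m],.006):
            for u in proj(P[n],tf(S,F[m]))*1.25+.125:
                if 0<=u[0]<800 and 0<=u[1]<500: cv2.circle(im,tuple(int(v) for v in np.round(u)),0,(255,0,255),-1)
    cv2.imwrite(f"pics/o_{n}.png",im[:,:,::-1])
E
```

```text
crack 0.8916000000000004
blue_plate []
orange_plate []
wash_stand []
rack [([315.7, 136.4], 0.74)]
blue_slot [([335.5, 70.4], 0.68), ([302.3, 190.3], 0.61)]
job_tag [([628.3, 108.1], 0.72), ([318.1, 132.7], 0.43)]
tag_post [([520.2, 106.5], 0.83)]
rail_top []
rail_mark [([521.4, 246.5], 0.72), ([303.0, 191.2], 0.64)]
cpost 1.1834000000000007
blue_plate [([545.0, 165.9], 0.94)]
orange_plate [([467.3, 188.2], 0.86)]
wash_stand [([323.9, 231.9], 0.72), ([484.4, 145.1], 0.6)]
rack []
blue_slot [([110.6, 184.6], 0.7)]
job_tag []
tag_post [([293.1, 110.7], 0.57)]
rail_top [([340.5, 298.2], 0.59)]
rail_mark [([325.0, 231.8], 0.82)]
cstand 1.0333000000000006
blue_plate [([364.5, 158.1], 0.86)]
orange_plate [([289.7, 181.0], 0.77)]
wash_stand [([317.2, 137.0], 0.77)]
rack [([314.3, 136.8], 0.29)]
blue_slot []
job_tag [([32.1, 96.8], 0.89)]
tag_post [([118.5, 101.8], 0.79), ([364.7, 156.1], 0.62)]
rail_top [([114.5, 286.3], 0.84)]
rail_mark [([169.8, 226.3], 0.54)]
rack all [ 0.513  -0.277  -0.2852] -47.1860954066701
rack close [ 0.5181 -0.2861 -0.2689] -58.504092930956624
rack top [ 0.5093 -0.2848 -0.2688] -71.89958793951266
rail all [ 0.6818  0.0229 -0.0342] -105.67200275480408
rail close [ 0.6815  0.0221 -0.0319] -97.05102632036466
rail top [ 0.683   0.0234 -0.0298] -105.03357118172663
post all [ 0.4838 -0.0354  0.3091] -110.1249922964578
post close [ 0.4833 -0.0356  0.3085] -112.31237848349188
post top [ 0.4842 -0.034   0.3171] -108.68750070215499
stand all [0.5405 0.2462 0.3237] -103.79764743468337
stand close [0.5403 0.2455 0.325 ] -96.55979427022515
stand top [0.541  0.2465 0.3216] -102.39644617817758
```

View pics/o_crack.png

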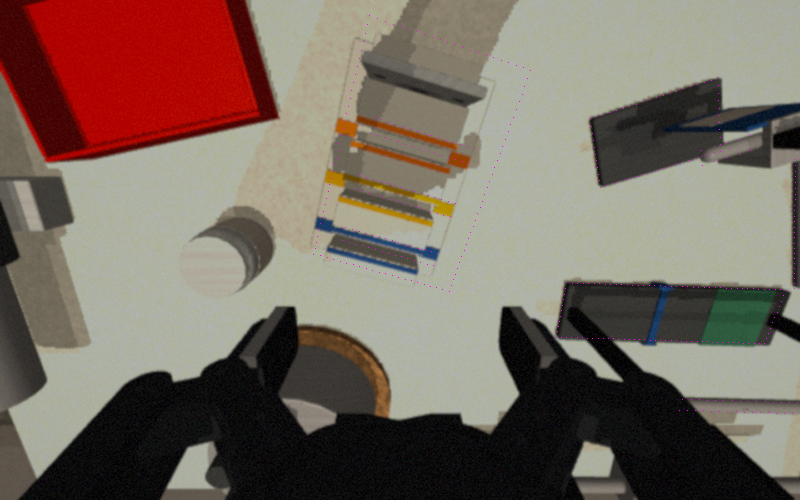

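View pics/o_cstand.png

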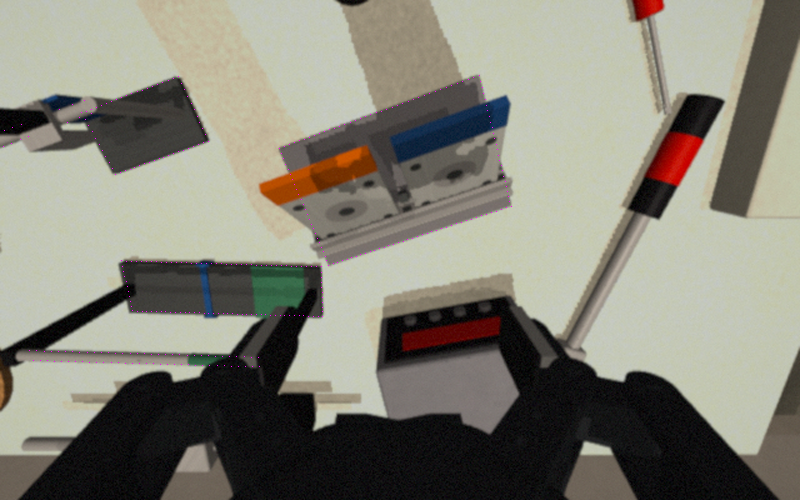

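View pics/o_cpost.png

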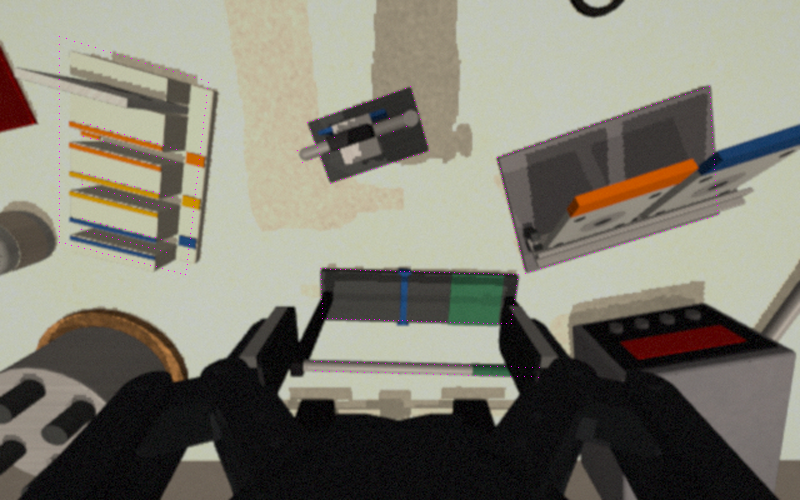

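The overlays fit the stand, post and rail; in the close-up the rack fit is off. There the rack's top face has corners at about (358,40), (495,80), (435,275) and (312,250), with the blue slot at (372,253). The blue card faces the robot. I'll refit the rack with more starts and check the plate and mark.

```bash
cat > fit2.py <<'E'
from fit import *
np.set_printoptions(precision=4,suppress=True)
P=pickle.load(open("P.pkl","rb"));F=pickle.load(open("F.pkl","rb"))
c=P["crack"]
cor=np.array([at_z(c,(u/1.25,v/1.25),.052)[:2] for u,v in((358,40),(495,80),(435,275),(312,250))]);print(cor,cor.mean(0))
print(np.linalg.norm(np.diff(cor,axis=0),axis=1))
# blue-line pixels -> slot centre and direction
for n in("crack","top","w-25","w0","scene"):
    f=P[n]["frame"].astype(int); m=((f[...,2]>f[...,0]+35)&(f[...,2]>f[...,1]+15)).astype(np.uint8)
    v,u=np.nonzero(m); X=np.array([at_z(P[n],(a,b),.052) for a,b in zip(u,v)])[:,:2]
    k=np.linalg.norm(X-[.59,-.308],axis=1)<.085; X=X[k]
    box_=cv2.minAreaRect(X.astype(np.float32)*1000); print(n,k.sum(),X.mean(0),box_)
G0=None
for names in(["crack"],["top"],["w-25","w0"],["crack","top","w-25","w0"]):
    G=[(P[k],grads(P[k],1)) for k in names]; segs=pts(MODELS["rack"]); best=(0,)
    for x in np.arange(.50,.54,.004):
        for y in np.arange(-.305,-.27,.004):
            for a in np.arange(-.32,-.17,.03):
                s=score((x,y,a),segs,G)
                if s<best[0]: best=(s,(x,y,a))
    r=minimize(score,best[1],args=(segs,G),method="Nelder-Mead",options=dict(initial_simplex=np.array(best[1])+np.vstack([np.zeros(3),np.diag([.003,.003,.02])])))
    p=r.x; sl=tf(np.array([[.075,0,.052]]),p)[0]; print(names,best,p,r.fun,"slot",sl)
E
python3 fit2.py
python3 - <<'E'
from fit import *
np.set_printoptions(precision=4,suppress=True)
P=pickle.load(open("P.pkl","rb"));F=pickle.load(open("F.pkl","rb"))
# mark
for n in("cpost","cstand","top","w0","w30","crack"):
    f=P[n]["frame"].astype(int); m=((f[...,2]>f[...,0]+35)&(f[...,2]>f[...,1]+15))
    v,u=np.nonzero(m); X=np.array([at_z(P[n],(a,b),.006) for a,b in zip(u,v)])[:,:2]
    p=F["rail"];d=X-p[:2];lx=d@[np.cos(p[2]),np.sin(p[2])];ly=d@[-np.sin(p[2]),np.cos(p[2])]
    k=(abs(lx)<.037)&(abs(ly)<.1); print(n,k.sum(),lx[k].mean(),ly[k].mean(),np.ptp(lx[k]),np.ptp(ly[k]))
# plate
t=np.radians(35)
zx=np.array([-np.sin(t),0,np.cos(t)]);nx=np.array([np.cos(t),0,np.sin(t)])
def plate(yc):
    o=np.array([.045,yc,.036]); c=lambda y,h,s:tuple(o+[0,y,0]+h*zx+s*nx)
    L=[]
    for s in(.004,-.004): L+=[(c(-.045,.13,s),c(.045,.13,s))]
    for y in(-.045,.045): L.append((c(y,.06,.004),c(y,.13,.004)))
    L.append((c(-.045,.104,.004),c(.045,.104,.004)))
    return L
MODELS["bp"]=plate(.055);MODELS["op"]=plate(-.055)
for m in("bp","op"):
    for names in(["cstand"],["top","scene"],["cstand","w30","w0","top","scene"]):
        print(m,names,*fit(m,F["stand"],[P[k] for k in names]))
E
```

```text
[[ 0.4126 -0.3224]
 [ 0.4415 -0.2109]
 [ 0.6141 -0.2544]
 [ 0.5887 -0.3719]] [ 0.5142 -0.2899]
[0.1151 0.178  0.1202]
crack 689 [ 0.5853 -0.3119] ((586.8253784179688, -312.28839111328125), (117.69197845458984, 29.7211971282959), 74.66252136230469)
top 128 [ 0.5877 -0.3046] ((591.0601806640625, -303.5498046875), (127.9036865234375, 26.160511016845703), 74.49600219726562)
w-25 268 [ 0.5879 -0.3079] ((589.9968872070312, -308.80303955078125), (122.3622055053711, 24.26915168762207), 74.08704376220703)
w0 270 [ 0.59   -0.2999] ((594.123779296875, -293.4060363769531), (125.75064086914062, 25.419437408447266), 75.66716003417969)
scene 297 [ 0.5979 -0.3131] ((597.5275268554688, -311.3712158203125), (125.56767272949219, 38.31159973144531), 74.46666717529297)
['crack'] (np.float64(-53.23150270578474), (np.float64(0.52), np.float64(-0.285), np.float64(-0.29000000000000004))) [ 0.5182 -0.286  -0.2692] -56.83017326685745 slot [ 0.5905 -0.306   0.052 ]
['top'] (np.float64(-80.24199823111215), (np.float64(0.504), np.float64(-0.305), np.float64(-0.26000000000000006))) [ 0.5045 -0.3026 -0.2583] -81.67
[... 728 characters left out ...]
8292001602866
w0 159 -0.003298232715303209 -0.01902031633519965 0.07237085027604392 0.014261606741211548
w30 163 -0.0008080450200497075 -0.022644611573311543 0.07261606788708766 0.014413216433206451
crack 300 -0.0024371308142865024 -0.013448503427024475 0.07276057303848395 0.01766106911217527
bp ['cstand'] [0.5529 0.2393 0.3282] -65.52696731062595
bp ['top', 'scene'] [0.5292 0.242  0.3267] -94.88202476379065
bp ['cstand', 'w30', 'w0', 'top', 'scene'] [0.5575 0.227  0.345 ] -56.90858131239022
op ['cstand'] [0.5522 0.2543 0.1653] -55.82819727587758
op ['top', 'scene'] [0.5296 0.243  0.3318] -104.35114515852119
op ['cstand', 'w30', 'w0', 'top', 'scene'] [0.546  0.2509 0.3608] -59.04181292041852
```

```bash
cat > fit3.py <<'E'
from fit import *
np.set_printoptions(precision=4,suppress=True)
P=pickle.load(open("P.pkl","rb"));F=pickle.load(open("F.pkl","rb"))
L=box(.205,.136,.012)
for x in(-.025,.025,.075):
    for d in(-.0065,.0065): L.append(((x+d,-.045,.052),(x+d,.045,.052)))
MODELS["rack"]=L
E
cat >> fit3.py <<'E'
if __name__=="__main__":
    for names in(["crack"],["top","scene"],["w-25","w0"],["crack","top","scene","w-25","w0"]):
        p,s=fit("rack",(.515,-.29,-.265),[P[k] for k in names]); print(names,p,s,"slot",tf(np.array([[.075,0,0]]),p)[0])
    F["rack"]=p; pickle.dump(F,open("F.pkl","wb"))
    t=np.radians(35)
    zx=np.array([-np.sin(t),0,np.cos(t)]);nx=np.array([np.cos(t),0,np.sin(t)])
    pl=[]
    for yc in(.055,-.055):
        o=np.array([.045,yc,.036]); c=lambda y,h,s:tuple(o+[0,y,0]+h*zx+s*nx)
        for s in(.004,-.004): pl+=[(c(-.045,.13,s),c(.045,.13,s))]
        for y in(-.045,.045): pl.append((c(y,.03,.004),c(y,.13,.004)))
    MODELS["pl"]=pl;F["pl"]=F["stand"]
    tiles=[]
    for n,m,ctr in(("cstand","pl",(315,135)),("top","pl",(220,180)),("scene","pl",(425,190)),("crack","rack",(323,130))):
        w,h=((130,97) if n!="top" and n!="scene" else (66,50)); s=400/(2*w)
        im=cv2.warpAffine(P[n]["frame"],np.array([[s,0,-s*(ctr[0]-w)],[0,s,-s*(ctr[1]-h)]],float),(400,300),flags=cv2.INTER_CUBIC)
        for S in pts(MODELS[m],.004):
            for u in (proj(P[n],tf(S,F[m]))-[ctr[0]-w,ctr[1]-h])*s: cv2.circle(im,tuple(int(v) for v in np.round(u)),0,(255,0,255),-1)
        tiles.append(im)
    cv2.imwrite("pics/comp.png",np.vstack([np.hstack(tiles[:2]),np.hstack(tiles[2:])])[:,:,::-1])
E
python3 fit3.py
```

```text
['crack'] [ 0.5165 -0.2921 -0.2682] -77.2285984536585 slot [ 0.5888 -0.312   0.    ]
['top', 'scene'] [ 0.5078 -0.2913 -0.269 ] -75.40935261625724 slot [ 0.5801 -0.3112  0.    ]
['w-25', 'w0'] [ 0.5079 -0.2914 -0.2742] -82.59149426848855 slot [ 0.5801 -0.3117  0.    ]
['crack', 'top', 'scene', 'w-25', 'w0'] [ 0.509  -0.2914 -0.2687] -72.20649415398525 slot [ 0.5813 -0.3113  0.    ]
```

View pics/comp.png

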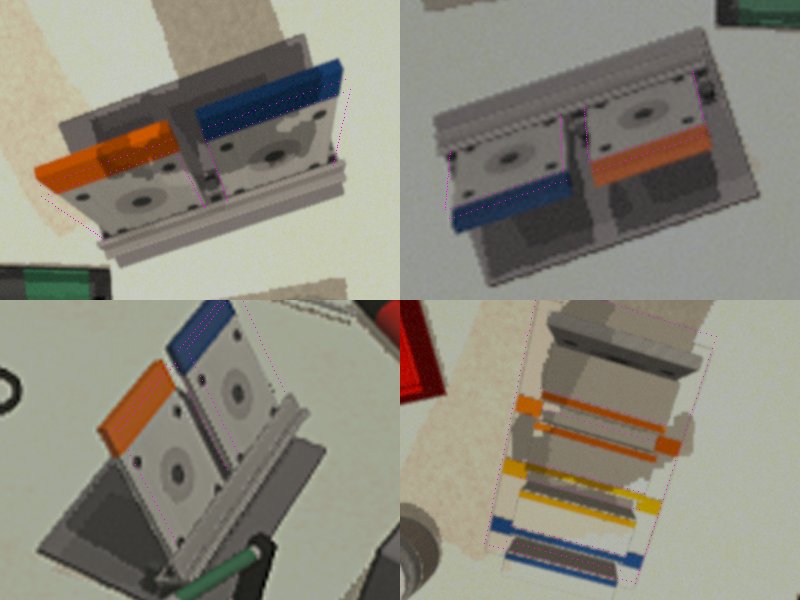

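The plates sit a few mm off the nominal overlay and the rack fit is still wrong: its visible end lies beyond the overlay. I'll measure from colour masks instead.

```bash
cat > fit4.py <<'E'
from fit3 import *
def mask(f,c):
    f=f.astype(int);r,g,b=f[...,0],f[...,1],f[...,2]
    if c=="b": return (b>r*1.35+8)&(b>g*1.12)
    if c=="o": return (r>b*1.8+15)&(r>g*1.35)&(g>b*1.15)
    if c=="y": return (r>b*1.8+20)&(g>b*1.5)&(r<g*1.35)
a=-.268; ex=np.array([np.cos(a),np.sin(a)]);ey=np.array([-np.sin(a),np.cos(a)]);c0=np.array([.515,-.2915])
for n in("crack","top","w-25","w0","scene"):
    for c in "b":
        v,u=np.nonzero(mask(P[n]["frame"],c))
        X=np.array([at_z(P[n],q,.052)[:2] for q in zip(u,v)])-c0; lx,ly=X@ex,X@ey
        k=(abs(ly)<.035)&(abs(lx-.075)<.03); h,e=np.histogram(lx[k],np.arange(.045,.106,.002)); print(n,"lines",dict(zip(np.round(e[:-1]*1000).astype(int).tolist(),h.tolist())))
        X=np.array([at_z(P[n],q,.012)[:2] for q in zip(u,v)])-c0; lx,ly=X@ex,X@ey
        for s in(-1,1):
            k=(abs(ly*s-.0575)<.0095)&(abs(lx-.075)<.03)
            if k.sum(): print("   patch",s,k.sum(),lx[k].mean(),np.ptp(lx[k]))
        k=(abs(lx-.075)<.03)&(abs(ly)<.1);print("   yrange@.012",ly[k].min(),ly[k].max())
# plates: band silhouettes
from scipy.optimize import least_squares
cs={}
def band(p):  # p: lower-edge centre x,y,z yaw lean
    x,y,z,yw,t=p; R=Rn.from_euler("ZY",[yw,-t]).as_matrix()
    return np.array([[x,y,z]])+np.array([(i*.004,j*.045,h) for i in(-1,1) for j in(-1,1) for h in(.104,.13)])@R.T
def sil(p,pic,ctr,w=45,s=6):
    uv=(proj(pic,band(p))-np.array(ctr)+w)*s
    m=np.zeros((2*w*s,2*w*s),np.uint8); cv2.fillConvexPoly(m,cv2.convexHull(np.round(uv*16).astype(np.int32)),255,shift=4) 
    return cv2.GaussianBlur(m,(0,0),s).astype(float)/255
S=F["stand"]
for name,c,yc in(("blue","b",.055),("orange","o",-.055)):
    o=tf(np.array([[.045,yc,.036]]),S)[0]; p0=np.array([*o,S[2],np.radians(35)])
    obs=[]
    for n in("cstand","w30","top","w0","scene","cpost"):
        ctr=proj(P[n],band(p0).mean(0)[None])[0].round()
        if not(45<ctr[0]<595 and 20<ctr[1]<380):continue
        M=np.float32([[6,0,-6*(ctr[0]-45)+2.5],[0,6,-6*(ctr[1]-45)+2.5]])
        m=cv2.warpAffine(mask(P[n]["frame"],c).astype(np.uint8)*255,M,(540,540),flags=cv2.INTER_LINEAR)
        nl,lab,st,_=cv2.connectedComponentsWithStats((m>127).astype(np.uint8)); j=1+np.argmax(st[1:,4]); m=np.where(lab==j,255,0).astype(np.uint8)
        obs.append((n,P[n],ctr,cv2.GaussianBlur(m,(0,0),6)/255.))
    for sel in(["cstand"],["w30","cpost","w0"],["top","scene"],None):
        O=[q for q in obs if sel is None or q[0] in sel]
        def cost(d):
            p=p0+np.array([d[0],d[1],0,d[2]*10,d[3]*10]); return sum(((sil(p,pc,ct)-m)**2).sum() for _,pc,ct,m in O)+2e7*(d[3]**2)*(len(O))
        r=minimize(cost,np.zeros(4),method="Nelder-Mead",options=dict(initial_simplex=np.vstack([np.zeros(4),np.diag([.006,.006,.006,.003])]),xatol=1e-4,fatol=1))
        d=r.x*[1,1,10,10]; l=Rn.from_euler("z",-S[2]).apply([d[0],d[1],0]); print(name,[q[0] for q in O],"pose",p0[:2]+d[:2],"local shift",l[:2],"dyaw,dlean",d[2:],[round(((sil(p0+np.array([d[0],d[1],0,d[2],d[3]]),pc,ct)-m)**2).sum()/m.sum(),3) for _,pc,ct,m in O])
E
python3 fit4.py
```

```text
crack lines {45: 0, 47: 0, 49: 0, 51: 0, 53: 0, 55: 0, 57: 0, 59: 0, 61: 0, 63: 28, 65: 97, 67: 75, 69: 0, 71: 0, 73: 0, 75: 0, 77: 0, 79: 0, 81: 0, 83: 0, 85: 69, 87: 92, 89: 19, 91: 0, 93: 0, 95: 0, 97: 0, 99: 0, 101: 0, 103: 0}
   patch -1 118 0.07765825259444312 0.0325392196043956
   patch 1 109 0.07887912314102687 0.032173000978586205
   yrange@.012 -0.06671944060244994 0.06609932804182739
top lines {45: 0, 47: 0, 49: 0, 51: 0, 53: 0, 55: 0, 57: 0, 59: 0, 61: 0, 63: 0, 65: 17, 67: 21, 69: 0, 71: 0, 73: 0, 75: 0, 77: 0, 79: 0, 81: 0, 83: 0, 85: 4, 87: 23, 89: 10, 91: 0, 93: 0, 95: 0, 97: 0, 99: 0, 101: 0, 103: 0}
   patch -1 30 0.07912390999483061 0.02661392019467998
   patch 1 31 0.07775837843829933 0.010827286550071563
   yrange@.012 -0.06627433883318071 0.06641820416820403
w-25 lines {45: 0, 47: 0, 49: 0, 51: 0, 53: 0, 55: 0, 57: 0, 59: 0, 61: 0, 63: 0, 65: 42, 67: 23, 69: 0, 71: 0, 73: 0, 75: 0, 77: 0, 79: 0, 81: 0, 83: 0, 85: 29, 87: 35, 89: 2, 91: 0, 93: 0, 95: 0, 97: 0, 99: 0, 101: 0, 103: 0}
   patch -1 52 0.07660959486090672 0.023703873558733046
   patch 1 51 0.077047722
[... 1452 characters left out ...]
64(0.018), np.float64(0.102)]
orange ['cstand'] pose [0.5925 0.2079] local shift [-0.0078  0.0021] dyaw,dlean [0.0142 0.037 ] [np.float64(0.002)]
orange ['w30', 'w0', 'cpost'] pose [0.5915 0.2073] local shift [-0.009   0.0019] dyaw,dlean [0.0043 0.027 ] [np.float64(0.004), np.float64(0.008), np.float64(0.008)]
orange ['top', 'scene'] pose [0.5911 0.2072] local shift [-0.0094  0.0019] dyaw,dlean [0.0083 0.0217] [np.float64(0.03), np.float64(0.042)]
orange ['cstand', 'w30', 'top', 'w0', 'scene', 'cpost'] pose [0.591  0.2075] local shift [-0.0094  0.0022] dyaw,dlean [0.0094 0.0223] [np.float64(0.004), np.float64(0.004), np.float64(0.029), np.float64(0.009), np.float64(0.049), np.float64(0.011)]
```

Slot and plate are now consistent across views: slot at (0.589,-0.312), plate lower edge at (0.555,0.308). I'll refine the rail and post, then grasp the plate.

Run:
```python
from fit3 import *
for n,B,bars in(("rail",(.07,.25),bar(-.1,.1,.155)),("post",(.07,.12),bar(-.05,-.018,.125)+bar(.018,.04,.125))):
    for z in(.004,.008,.012):
        MODELS[n]=box(*B,z)+bars; print(n,z,*fit(n,F[n],[P[k] for k in("cpost","top","w0","w30")]))
    MODELS[n]=bars; print(n,"bars",*fit(n,F[n],[P[k] for k in("cpost","top","w0","w30")]))
yw,t=.325,np.radians(35)
R=Rn.from_euler("ZY",[yw,-t]).as_matrix(); u=R[:,2];nrm=R[:,0]
o=np.array([.5550,.3083,.036]); g=o+u*(.106+env.tcp_to_grasp)
qs=[quat(-u,s*nrm) for s in(1,-1)]
a=-.268; slot=np.array([.5894,-.3119]); ex=np.array([np.cos(a),np.sin(a),0])
for q in qs:
    for X in (g+u*.10,g,g+u*.12): print(X,env.inverse_kinematics(X,q))
for s in(1,-1): print("place",env.inverse_kinematics([*slot,.0993],quat([0,0,-1],s*ex)),env.inverse_kinematics([*slot,.3],quat([0,0,-1],s*ex)))
print(env.get_time(),env.get_joints())
```

```text
rail 0.004 [ 0.6816  0.0216 -0.0325] -104.88219063900323
rail 0.008 [ 0.6814  0.0221 -0.0301] -105.84226676830468
rail 0.012 [ 0.6814  0.024  -0.0288] -100.31799767663803
rail bars [ 0.6813  0.0144 -0.0304] -101.46010924082383
post 0.004 [ 0.4835 -0.0356  0.3097] -112.23649369093286
post 0.008 [ 0.4836 -0.0356  0.3098] -112.34283290008408
post 0.012 [ 0.4832 -0.0342  0.3155] -110.68853523329649
post bars [ 0.4824 -0.0323  0.3124] -104.38551475039729
[0.4532 0.274  0.1894] [-0.4497 -0.294  -0.2653  2.2864  0.2729  0.5877 -0.5863]
[0.5075 0.2923 0.1075] [-0.3587 -0.0349 -0.3314  2.2646  0.5488  0.3839 -0.8254]
[0.4423 0.2703 0.2058] None
[0.4532 0.274  0.1894] [-0.8064 -0.2997  0.0402  2.2966  0.4502  0.6278  2.4045]
[0.5075 0.2923 0.1075] [-0.7091 -0.0452  0.0123  2.276   0.5792  0.3915  2.289 ]
[0.4423 0.2703 0.2058] None
place [-0.1168  0.5405  0.7641  1.5812 -0.3951  1.1806  0.4603] [-0.0963  0.4026  0.7636  1.3186 -0.2747  1.5263  0.3704]
place [-0.2947  0.6739  1.065   1.587  -0.6128  1.2504 -2.5322] [-0.2668  0.4975  1.0651  1.3245 -0.4307  1.5609 -2.6633]
11.2 [-0.5869  0.2449  0.16    1.4733 -0.0391  1.4265  1.1444]
```

Run:
```python
from h import *
np.set_printoptions(precision=4,suppress=True)
R=Rn.from_euler("ZY",[.325,-np.radians(35)]).as_matrix(); u=R[:,2];nrm=R[:,0]
o=np.array([.5550,.3083,.036]); g=o+u*(.106+env.tcp_to_grasp); q=quat(-u,nrm)
env.set_gripper(.05)
env.move_pose(g+u*.085,q)
print(env.move_l(g,.08,stop_force=12),env.get_tcp_pos()-g,env.get_contact_force())
env.set_gripper(0.0); print("w",env.get_grip_width(),env.get_grasp_force(),env.get_contact_force())
w=env.get_image("wrist"); save(w,"grasp",(60,0,640,400),1.25)
print(env.move_l(g+u*.09,.10)); print(env.get_grip_width(),env.get_contact_force(),env.get_time())
```

```text
False [0.0001 0.0001 0.0003] [ 0.3463 -0.7089 -0.2522]
w 0.007624142155312803 59.32684063911438 [-3.9051 -0.6996  4.0369]
False
0.006608828874224805 [ 0.5284 -0.7381 -3.7838] 15.95
```

Run:
```python
from h import *
np.set_printoptions(precision=4,suppress=True)
a=-.268; slot=np.array([.5894,-.3119]); ex=np.array([np.cos(a),np.sin(a),0]); qp=quat([0,0,-1],ex)
p=np.array(env.get_tcp_pos())
env.move_l(p+[.02,.0,.12],.2)
c,s=np.cos(.325),np.sin(.325)
env.move_pose([.50,.20,.33],quat([0,0,-1],[c,s,0]))
env.move_pose([*slot,.25],qp)
print(env.get_grip_width(),env.get_contact_force(),env.get_torque(),env.get_time())
w=env.get_image("wrist");sc=env.get_image("scene")
A=cv2.resize(w["frame"],(400,250));B=w["frame"][0:300,160:560];
S=cv2.resize(sc["frame"][150:400,100:400],(400,333));A2=cv2.resize(w["frame"],(400,333))
cv2.imwrite("pics/hold.png",np.hstack([A2,S])[:,:,::-1])
import pickle;pickle.dump((w,sc),open("hold.pkl","wb"))
```

```text
Traceback (most recent call last):
cell.MotionError: the arm cannot follow that straight line within its joint ranges
```

Run:
```python
from h import *
np.set_printoptions(precision=4,suppress=True)
a=-.268; slot=np.array([.5894,-.3119]); ex=np.array([np.cos(a),np.sin(a),0]); qp=quat([0,0,-1],ex)
p=np.array(env.get_tcp_pos()); c,s=np.cos(.325),np.sin(.325)
def att(deg): 
    R=Rn.from_euler("ZY",[.325,-np.radians(deg)]).as_matrix(); return quat(-R[:,2],R[:,0])
for d,deg in(([.04,.013,.06],20),([.05,.016,.08],15),([.06,.02,.10],0),([.06,.02,.06],10),([.08,.03,.1],20)):
    try: env.move_l(p+d,.15,attitude=att(deg)); print("ok",d,deg);break
    except env.MotionError as e: print(e)
else: raise SystemExit
env.move_pose([.52,.25,.31],att(0))
env.move_pose([*slot,.25],qp)
print(env.get_grip_width(),env.get_contact_force(),env.get_torque(),env.get_time())
w=env.get_image("wrist");sc=env.get_image("scene")
S=cv2.resize(sc["frame"][150:400,100:400],(400,333));A2=cv2.resize(w["frame"],(400,333))
cv2.imwrite("pics/hold.png",np.hstack([A2,S])[:,:,::-1])
import pickle;pickle.dump((w,sc),open("hold.pkl","wb"))
```

```text
ok [0.04, 0.013, 0.06] 20
0.007432111578638607 [ 0.1334  0.7665 -2.1411] [ 0.0101 -0.005  -0.0585] 19.2
```

View pics/hold.png

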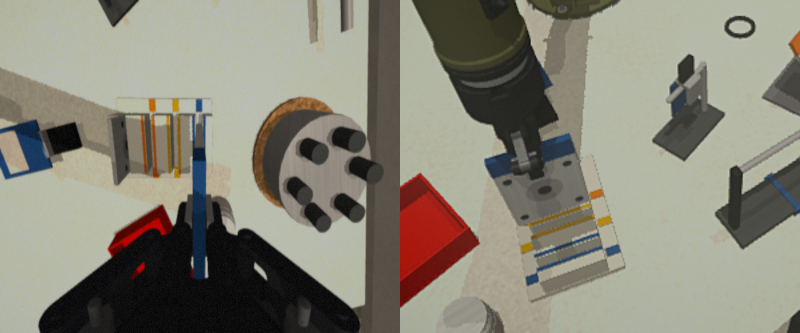

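The plate hangs square in the gripper; in the wrist view it is in line with the blue slot (column ~200). Lowering under force guard.

Run:
```python
from h import *
np.set_printoptions(precision=4,suppress=True)
slot=[.5894,-.3119]
env.move_l([*slot,.150],.15); 
r=env.move_l([*slot,.086],.04,stop_force=8)
print(r,env.get_tcp_pos(),env.get_contact_force(),env.get_torque(),env.get_grip_width(),env.get_time())
```

```text
True [ 0.5896 -0.3117  0.1003] [0.6497 0.8035 3.6653] [-0.0643 -0.0503 -0.0337] 0.007203120341302462 21.2583
```

Run:
```python
from h import *
np.set_printoptions(precision=4,suppress=True)
env.set_gripper(.05); p=np.array(env.get_tcp_pos()); env.move_l([p[0],p[1],.24],.2)
sc=env.get_image("scene")
y=.31; ex=[np.cos(y),np.sin(y),0]; q=quat([0,0,-1],ex); T=[.4832,-.0353]
env.move_pose([*T,.22],q)
w=env.get_image("wrist"); print(env.get_time())
print(proj(w,[[*T,.171],[*T,.125]]))
S=cv2.resize(sc["frame"][130:400,100:400],(400,360)); W=cv2.resize(w["frame"][150:400,180:458],(400,360),interpolation=cv2.INTER_CUBIC)
W2=w["frame"].copy()
cv2.imwrite("pics/chk.png",np.hstack([S,W])[:,:,::-1])
```

```text
23.8333
[[318.1374 214.2418]
 [318.1712 195.6289]]
```

View pics/chk.png

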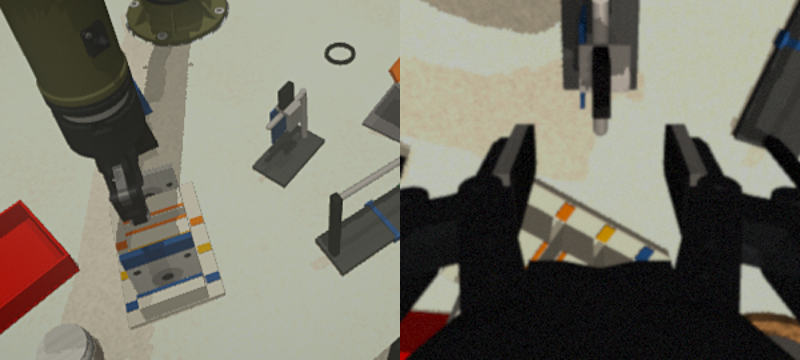

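The blue plate stands upright in the blue slot (scene crop, ~(170,265)). The tag's tab is centred between the fingers at (600,90), as predicted. Grasping the tag.

Run:
```python
from h import *
np.set_printoptions(precision=4,suppress=True)
T=[.4832,-.0353]
print(env.move_l([*T,.1385],.12,stop_force=10),env.get_tcp_pos(),env.get_contact_force())
env.set_gripper(0.); print(env.get_grip_width(),env.get_grasp_force(),env.get_contact_force())
print(env.move_l([*T,.24],.15,stop_force=15),env.get_grip_width(),env.get_contact_force())
rl=np.array([.6814,.0218]);a=-.031
ey=np.array([-np.sin(a),np.cos(a)]); ex=[np.cos(a),np.sin(a),0]
G=rl+.068*ey
env.move_l([*T,.275],.2)
env.move_pose([*G,.275],quat([0,0,-1],ex))
print(env.get_tcp_pos(),env.get_grip_width(),env.get_time())
w=env.get_image("wrist");sc=env.get_image("scene")
S=cv2.resize(sc["frame"][100:350,250:528],(400,360)); W=cv2.resize(w["frame"][150:400,180:458],(400,360),interpolation=cv2.INTER_CUBIC)
cv2.imwrite("pics/chk2.png",np.hstack([S,W])[:,:,::-1])
```

```text
False [ 0.4838 -0.0355  0.1391] [0.2231 0.5737 0.2558]
0.009063660823675296 60.36961913108826 [-0.2572 -0.2467  4.3751]
False 0.008830739611167098 [-0.4707  0.8507 -1.2339]
[0.6828 0.0881 0.2744] 0.009267867449413547 27.1917
```

View pics/chk2.png

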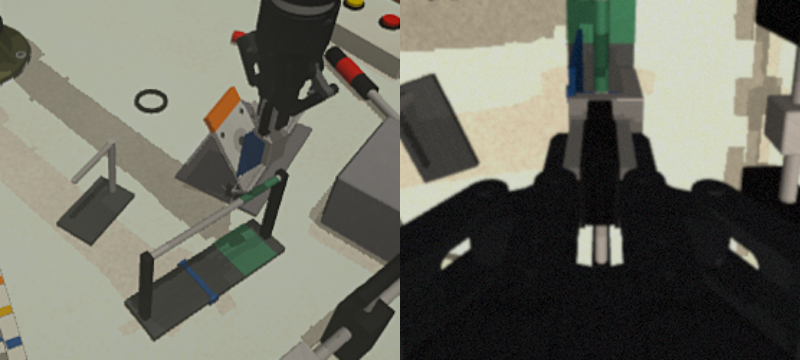

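Tag held upright with the green bar end between its legs (right tile, column ~603). I'll lower it onto the green end and slide.

Run:
```python
from h import *
np.set_printoptions(precision=4,suppress=True)
rl=np.array([.6814,.0218]);a=-.031; ey=np.array([-np.sin(a),np.cos(a)]);G=rl+.068*ey
env.move_l([*G,.19],.12,stop_force=15); print(env.get_tcp_pos(),env.get_contact_force())
r=env.move_l([*G,.163],.03,stop_force=6); p=np.array(env.get_tcp_pos()); print(r,p,env.get_contact_force())
if not(.162<p[2]<.176): raise SystemExit("bad height")
M=rl-.0177*ey
r=env.move_l([*M,p[2]-.0005],.06,stop_force=25); print(r,env.get_tcp_pos(),M,env.get_contact_force(),env.get_grip_width(),env.get_time())
env.pause(.2)
import pickle
C={n:env.get_image(n) for n in("top","scene","wrist")}; pickle.dump(C,open("C.pkl","wb"))
for n in C:
    for q in("job_tag","rail_mark","rail_top"): print(n,q,[(np.round(d["position"],1).tolist(),round(d["conf"],2)) for d in env.landmark_of(C[n],q)[:3]])
    print(proj(C[n],[[*M,.155],[*M,.01]]))
S=cv2.resize(C["scene"]["frame"][180:330,300:467],(400,360),interpolation=cv2.INTER_CUBIC); W=cv2.resize(C["top"]["frame"][80:170,260:360],(400,360),interpolation=cv2.INTER_CUBIC)
cv2.imwrite("pics/chk3.png",np.hstack([S,W])[:,:,::-1])
```

```text
[0.6841 0.0898 0.1911] [-0.0714 -1.4688 -1.1076]
True [0.6833 0.0898 0.1693] [-0.0669  0.2952  4.1269]
False [0.6812 0.0044 0.1693] [0.6809 0.0041] [-0.1271  2.6278  4.9381] 0.008685577701820203 30.4
top job_tag [([412.7, 289.1], 0.89), ([434.2, 191.3], 0.23)]
top rail_mark [([432.2, 194.0], 0.75)]
top rail_top []
[[316.4812 111.4085]
 [315.0565 126.1333]]
scene job_tag [([197.3, 223.8], 0.62), ([390.9, 249.9], 0.57)]
scene rail_mark [([388.9, 299.0], 0.71)]
scene rail_top [([405.0, 251.2], 0.93), ([213.0, 286.1], 0.48)]
[[393.2352 251.4191]
 [386.5916 293.5493]]
wrist job_tag [([18.3, 358.2], 0.84), ([316.1, 238.9], 0.57)]
wrist rail_mark [([316.5, 175.7], 0.66)]
wrist rail_top [([319.2, 205.4], 0.95)]
[[317.8518 237.6276]
 [318.3434 180.338 ]]
```

View pics/chk3.png

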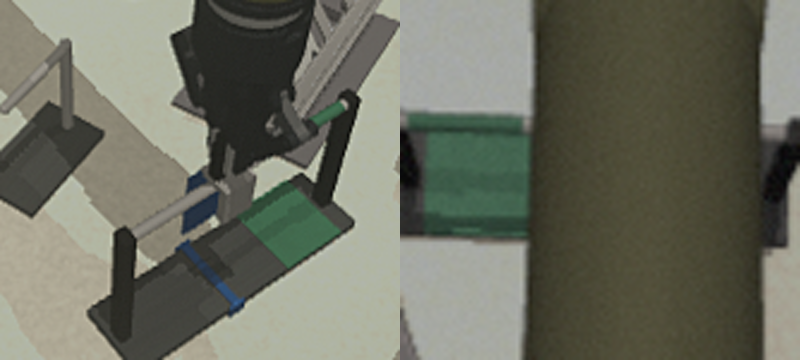

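Tag seated at the predicted height (TCP z 0.169). Release, back off and measure the centring.

Run:
```python
from h import *
import pickle
np.set_printoptions(precision=4,suppress=True)
env.set_gripper(.04); p=np.array(env.get_tcp_pos()); print(p)
env.move_l([p[0],p[1],.30],.2)
w1=env.get_image("wrist")
env.move_pose([.50,.004,.35],quat([0,0,-1],[0,1,0])); 
C={"w1":w1,"w2":env.get_image("wrist"),"top":env.get_image("top"),"scene":env.get_image("scene")}; pickle.dump(C,open("C.pkl","wb"))
print(env.get_time())
for n in C:
    for q in("job_tag","rail_mark"): print(n,q,[(np.round(d["position"],1).tolist(),round(d["conf"],2)) for d in env.landmark_of(C[n],q)[:3]])
    print(n,"pred",proj(C[n],[[*p[:2],.155],[.681,.0041,.01]]))
a=cv2.resize(C["w1"]["frame"][100:350,210:430],(352,400),interpolation=cv2.INTER_CUBIC)
b=cv2.resize(C["w2"]["frame"][100:350,210:430],(352,400),interpolation=cv2.INTER_CUBIC)
cv2.imwrite("pics/chk4.png",np.hstack([a,b])[:,:,::-1])
```

```text
[0.6805 0.0035 0.1681]
33.9667
w1 job_tag [([318.0, 182.6], 0.97), ([97.3, 293.3], 0.76)]
w1 rail_mark [([319.6, 156.3], 0.66)]
w1 pred [[319.5346 183.5686]
 [319.9508 159.3622]]
w2 job_tag [([152.8, 165.0], 0.73), ([320.8, 296.8], 0.57), ([432.7, 209.5], 0.54)]
w2 rail_mark [([319.7, 246.4], 0.71)]
w2 pred [[318.242  296.4315]
 [318.6196 248.3361]]
top job_tag [([410.0, 286.8], 0.96), ([313.2, 113.3], 0.46), ([220.9, 183.8], 0.38)]
top rail_mark []
top pred [[316.7611 111.5699]
 [315.0598 126.0755]]
scene job_tag [([397.6, 251.5], 0.84), ([196.7, 223.6], 0.72)]
scene rail_mark []
scene pred [[392.8445 251.4589]
 [386.6368 293.6013]]
```

View pics/chk4.png

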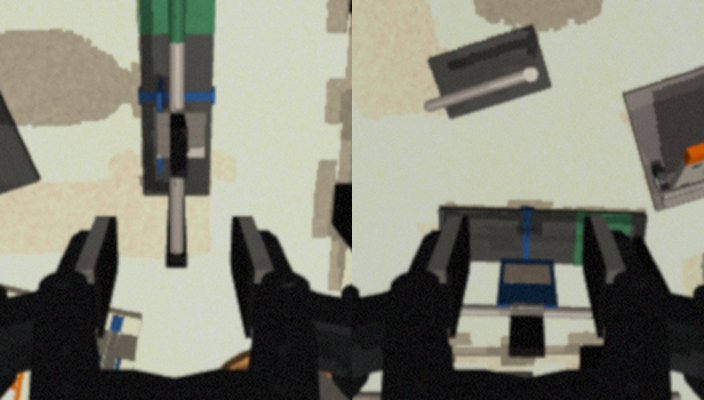

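Run:
```python
from h import *
import pickle
np.set_printoptions(precision=4,suppress=True)
C=pickle.load(open("C.pkl","rb"));w=C["w2"];f=w["frame"].astype(int)
m=(f[...,2]>f[...,0]*1.35+8)&(f[...,2]>f[...,1]*1.12); m[:,:300]=0;m[:,345:]=0
for v in range(225,300,4):
    u=np.nonzero(m[v])[0]
    if len(u): print(v,u.min(),u.max())
k=f.sum(2)<90
for v in(302,310,318): 
    u=np.nonzero(k[v,290:350])[0]+290; print("tab",v,u.min(),u.max())
# tag card centre at z~.12, x~.668 ; mark at z .01
for lab,uv,z in(("mark",None,.010),):
    v,u=np.nonzero(m[228:258]); X=np.array([at_z(w,(a,b+228),z) for a,b in zip(u,v)]); print(lab,X.mean(0))
v,u=np.nonzero(m[268:292]); 
for x0 in(.666,):
    f_,cx,cy=K(w);R=np.array(w["R"]);c=-R.T@w["t"]
    Y=[]
    for a,b in zip(u,v+268):
        d=R.T@np.array([(a-cx)/f_,(b-cy)/f_,1]); X=c+d*(x0-c[0])/d[0]; Y.append(X)
    Y=np.array(Y);print("card",Y.min(0),Y.max(0),(Y.min(0)+Y.max(0))/2)
print("cam",c)
```

```text
233 317 323
237 317 321
241 317 321
245 317 320
249 317 321
253 317 320
257 316 320
261 316 320
265 304 334
269 303 335
273 303 335
277 303 335
281 302 336
285 302 336
289 301 337
tab 302 310 328
tab 310 309 328
tab 318 309 328
mark [0.6681 0.0044 0.01  ]
card [ 0.666  -0.0209  0.1037] [0.666  0.0301 0.1623] [0.666  0.0046 0.133 ]
cam [0.4244 0.0039 0.4913]
```

Card centre is at y 0.0046 and the mark at y 0.0044, so the tag is centred to under 1 mm and the gripper is clear. Handing in.

```bash
python3 -c "
from cell import env
print(env.hand_in(),env.get_time())"
```

```text
the job is handed in; nothing more can be done
the job is handed in; nothing more can be done
```

The job is handed in at about 34 s of the 56 s, but the hand-in returned no verdict: the blue plate stands upright on the floor of the blue-lined slot, and its tag was hooked over the green end and slid to within about 1 mm of the blue mark.

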